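# Seat a riveting stake in the bench socket and latch it

### The arm

A 7-joint arm with a two-finger parallel gripper is mounted at the origin on a cart in front of the work surface, level with it; the furniture and walls round the work are solid. World frame = base frame: x ahead of the robot, y to its left, z up, the work surface at z = 0. Lengths are in m, angles in rad, forces in N, time in s.
With the tool pointing down it reaches from about 0.425 to 0.925 m from the base axis. Payload 6.8 kg.
Tool frame: the origin (TCP) lies between the finger pads; the fingertips stand 17 mm ahead of it and the grasp point (between the pads) lies 2 mm behind it; z points along the fingers, x is the direction in which the jaws open and shut, and the axes are right-handed (so a half turn about z gives the same grasp; the last joint's range is limited). The gripper opens to 85 mm and grips with 20 to 120 N. Pads are 22 mm wide; open, the fingers measure 114 mm over their backs; the gripper's body (76 mm by 85 mm) begins 54 mm behind the grasp point. The pads swing forward as they close: fully open they stand 13 mm farther back than shut.
Start: joints at [1.159, 0.477, 0.022, 1.555, -0.011, 1.109, -0.083], TCP at [0.202, -0.644, 0.248] pointing down, gripper open.
Joint ranges: [-2.96, 2.96], [-0.34, 2.1], [-1.41, 1.46], [0.24, 2.44], [-1.37, 4.51], [0.17, 1.92], [-2.96, 2.96]. Speed limits (rad/s): [2.39, 2.39, 3.14, 3.14, 3.14, 3.14, 3.14].

### API

Orientations are given as a unit quaternion [w, x, y, z].
In Python, from station import readout, read_camera, get_calibration, bot, models gives the robot as it stands.
- The arm moves only by the tool carry_out, never from a script. Its argument "deltas" is a list of rows, each a list of 2 entries, a list of its own where there are three numbers: the shift along the tool's x, y, z in cm, then the turn about the tool's z in degrees. A call has 1 to 10 rows; each row is the pose to reach, as a shift and turn from the pose measured when the call began, along the tool's axes at that moment; what a row does not reach only later rows make up. A row lasts 1/8 s, in which the tool goes at most 62.5 mm and 10.7 degrees, less where a joint would pass 70% of its speed; a pose out of reach is approached as far as the arm can. A call with a gripper value outside its range is refused whole. "hand" is the opening, from 0 (shut) to 1 (fully open), set as the call begins (left out, the last holds). The fingers move at their own pace and stop on an object; "newtons" is the grip in N (left out, the last holds). Time passes only in rows, so rows that repeat a pose let the fingers close. It gives the time, the measured TCP pose, the force and the opening at its end, in the units of the state.
- readout.get_obs(): the state, without advancing time (a new reading comes with each control period).
- read_camera(name): name is "side" or "top"; returns the picture (400x640x3 uint8, red, green, blue); there is no depth.
- get_calibration(name): a dict with "fov_y" (degrees; the focal length in pixels is half the picture's height over the tangent of half this angle, whatever the lens; pixels are square), "cx", "cy" (the principal point, pixels), "world_from_camera" (4x4, takes a point from camera to world coordinates). Camera axes: x right, y down, z forward; pixel columns grow to the right and rows downward; lengths in m; the calibration is good to about 2 mm. A picture is of the moment at which its call begins. get_calibration takes no time and is no camera call.
- bot.hand_in(): hands the job in, once; it reports no verdict.
Trained networks look in the newest picture that a camera, given by its name, has taken for a name from the list of things; names that differ only in an ending like _2 or _b are one class to them, and where a whole thing is asked for, a point or a joint stands for the part that bears it (a point fixed in the world has none). Each returns a list of dicts, best first, with "score" (0 to 1); they miss things now and then, are a little off and sometimes report something else, mostly with a low value. They report only what shows in the picture. A call takes as long as a camera call. They do not tell look-alikes from the thing itself.
- models.spot_in(query, camera): "centre" ([row, column] in pixels, amid what is visible of it).
The state is a dict: "t": time; "q": joint angles; "joint_vel": joint speeds; "joint_torque": joint torques, N m; "eef_pos": TCP position; "tool_rot": TCP orientation; "contact_force": force on the tool from outside, world axes, zero at the start; "torque": the same for the moment, N m; "gripper_width": opening from 0.0 (shut) to 1.0 (fully open).
Only numpy, scipy, OpenCV 4.12 (cv2) and the standard library are available. Lean on these libraries where they do the work, as an engineer would, in place of code of your own. Each camera call takes 0.05 s, during which the arm holds its last target. There are 200 camera calls.

### The job

Get the bench ready for riveting: take the flat-topped stake (steel, with a brass band round its head) out of the wooden block and fit it in the green bench socket. The bore is closed by a flush sprung dust plug and cannot be seen, so rest the stem on the bare face plate and, pressing only gently, feel round in a widening spiral until it drops in; bring the collar fully down on the face, then swing the latch all the way across the collar. Leave the domed stake in the block and everything else where it is.

Things in the scene. Friction and masses are not known exactly. Their poses are not given: they have to be found in the camera images.
- stake_head (a point): Centre of the head of the flat-topped stake, the one to fit, and where to grip it: a plain round steel head, 30 mm dia x 32 mm high, with a brass band. z axis up. It lies 62 mm above the foot of the stem, 38 mm above the collar's underside, 16 mm below the flat top. The stake is loose, 0.27 to 0.39 kg, stem down in a hole of the block; lift it 30 mm to clear the hole.
- stake_collar (a point): The same stake: centre of the underside of its collar (46 mm dia x 8 mm thick). Above the collar is a neck 14 mm dia x 14 mm, then the head. Below it the stem, 14 mm dia x 24 mm long with a 1.5 mm chamfer at its foot. In the block the collar rests on the wood. Its weight alone keeps the plug down.
- stake_flat: The same stake, origin at the centre of the stem's foot, z axis up along the stake.
- dome_head (a point): Centre of the head of the other stake, same size, dark with a domed top, in the other hole of the block: to be left there.
- block: Fixed wooden block, 178 x 72 x 36 mm, that holds the two stakes; origin under its centre. Its holes, 18 mm dia, lie 42 mm either side of the middle along its x axis; either may hold either stake. Between block and socket the sewing machine's head and a lamp overhang the back of the table (x over 0.55 m): swing across on the robot's side of them.
- socket: Green bench socket, a fixed round foot 110 mm dia (122 mm at the bottom, with bolted lugs); origin under its centre. A dark clamp ring, opening 58 mm dia, 4 mm thick, lies on its steel face plate. The latch's pivot is 44 mm from the centre on its -x side (towards the robot). The stake may press on it with 30 N at most. The bore's dust plug yields to 0.5 N, 1.3 N when the stake is home.
- socket_face (a point): Middle of the ring's opening on the level face plate, 40 mm above the table; axes as the socket's. The upright bore (15.5 mm dia, 29 mm deep) opens in this face. It sits in an adjustable double-eccentric plate: its axis is 3.5 to 5.0 mm from this point in any direction, new each time, not measured. A sprung plug of the same steel closes it flush.
- latch_knob (a point): Centre of the grip of the latch's black upright finger knob: grip 15 mm dia x 14 mm high, its top 7 mm above this point; on the latch's tail, 45 mm from the pivot, 75 mm above the table. Pinch it from above or push it sideways.
- latch_pivot (a point): Upright pivot axis of the latch, half-way up its arm (6 mm thick, 13 mm wide, reaching 30 mm from the pivot, opposite to the knob). The arm's underside is 10 mm above the face plate, 2 mm above the top of a collar that is home; a collar that is not home stops it. Fully across, the arm points at the middle of the socket and the knob away from it.
- latch (a joint): Turn of the latch, rad: 0 to 0.35 (open) at the start, arm to the socket's -y side, knob to its +y side; 1.6 fully across, at its stop. Grows as the latch turns anticlockwise seen from above. Stays where it is left (about 1 N at the knob moves it).
- rivet_tin: Green round tin, 70 mm dia x 31 mm, to be left alone; origin under its centre.
- eyelet_tin: Red round tin, 60 mm dia x 27 mm, to be left alone; origin under its centre.
- hammer: Hammer with a wooden handle, 104 x 196 x 27 mm, lying along its y axis, to be left alone; origin under its centre.
- pen: Dark marking pen, 134 mm long, 12 mm thick, lying along its y axis, to be left alone; origin under its centre.
Mind the look-alikes: they are no part of the job. What is shaped like the stake_flat but orange, purple or red is not meant.

How it is judged:
By the outcome, as a careful person would: the job done as asked, in the order asked, and still so for the second after the job is handed in, with the robot touching nothing.
It also fails if it takes over 72 s, if anything falls off the work surface, if the arm or the gripper's body presses on something with over 40 N, if the wrist force passes 120 N, or if a joint passes its speed limit or range.

## Working session

There is one attempt and no reset: what is moved stays moved. The work goes in short steps, Python scripts to look and compute and a tool call to move; the robot and the scene stay as the last step left them, time stands still between calls to the robot, and variables do not carry over. Pictures are saved under pics/ and viewed, about 8 in all and at most 12, crops included, and the job is handed in when it is done.

Besides the shell and the picture viewer there is one more tool, called after "Request:" by a JSON object that holds its "fn" and its "kwargs", one argument or row to a line. carry_out: Moves the arm, as the interface text tells. Its arguments: {"type":"object","properties":{"deltas":{"type":"array"},"hand":{"type":"number"},"newtons":{"type":"number"}},"required":["deltas"]}

```bash
mkdir -p pics; ls; cat > h.py <<'E'
import numpy as np, cv2
from station import readout, read_camera, get_calibration, bot, models
from scipy.spatial.transform import Rotation as R
def ray(cam,rc):
    c=get_calibration(cam); f=200/np.tan(np.radians(c['fov_y'])/2)
    T=np.array(c['world_from_camera']); d=np.array([(rc[1]-c['cx'])/f,(rc[0]-c['cy'])/f,1.])
    return T[:3,3],T[:3,:3]@d
def atz(cam,rc,z):
    o,d=ray(cam,rc); return o+d*(z-o[2])/d[2]
def proj(cam,p):
    c=get_calibration(cam); f=200/np.tan(np.radians(c['fov_y'])/2)
    q=np.linalg.inv(np.array(c['world_from_camera']))@np.append(p,1); return np.array([c['cy']+f*q[1]/q[2],c['cx']+f*q[0]/q[2]])
def tri(r1,r2):
    A=[];b=[]
    for o,d in (r1,r2):
        d=d/np.linalg.norm(d);P=np.eye(3)-np.outer(d,d);A.append(P);b.append(P@o)
    p=np.linalg.lstsq(np.vstack(A),np.hstack(b),rcond=None)[0]; return p
E
python3 - <<'E'
from h import *
np.set_printoptions(precision=4,suppress=True)
s=readout.get_obs(); print({k:np.round(v,3) for k,v in s.items()})
for c in('side','top'):
    im=read_camera(c); cv2.imwrite(f'pics/{c}0.png',im[:,:,::-1]); k=get_calibration(c); print(c,k)
for n in('stake_head','dome_head','stake_collar','socket_face','latch_knob','latch_pivot','block','socket'):
    for c in('side','top'):
        try: print(n,c,[(round(d['score'],2),np.round(d['centre'],1)) for d in models.spot_in(n,c)[:4]])
        except Exception as e: print(n,c,e)
E
```

```text
pics
{'t': np.float64(0.0), 'q': array([ 1.159,  0.478,  0.022,  1.556, -0.011,  1.109, -0.083]), 'joint_vel': array([ 0.   , -0.   , -0.001,  0.001, -0.001, -0.001, -0.   ]), 'joint_torque': array([  0.   , -59.645,   1.608, -28.12 ,   0.012,   0.009,   0.   ]), 'eef_pos': array([ 0.202, -0.644,  0.247]), 'tool_rot': array([-0.   ,  0.806, -0.592, -0.001]), 'contact_force': array([-0.408, -0.526, -0.208]), 'torque': array([0.022, 0.004, 0.023]), 'gripper_width': np.float64(1.002)}
side {'fov_y': 56.929448972476564, 'cx': 324.6140490804514, 'cy': 197.35576517101794, 'world_from_camera': array([[-0.8682, -0.2698,  0.4165, -0.0658],
       [-0.4962,  0.4671, -0.7318,  0.9316],
       [ 0.0029, -0.842 , -0.5394,  0.8071],
       [ 0.    ,  0.    ,  0.    ,  1.    ]])}
top {'fov_y': 42.20481719467227, 'cx': 320.71451433540443, 'cy': 196.46618469197782, 'world_from_camera': array([[ 0.0199, -0.998 ,  0.0597,  0.3918],
       [-0.9997, -0.019 ,  0.0163, -0.073 ],
       [-0.0152, -0.0601, -0.9981,  1.9743],
       [ 0.    ,  0.    ,  0.    ,  1.    ]])}
stake_head side [(0.89, array([308.9
[... 355 characters left out ...]
[(0.74, array([280.9, 221. ])), (0.6, array([290.1, 240.1])), (0.57, array([260.4, 267.7])), (0.53, array([307.3, 261.4]))]
stake_collar top [(0.68, array([175.1, 454.8])), (0.64, array([199.5, 197.8])), (0.51, array([218.4, 191.7])), (0.44, array([201.6, 231.1]))]
socket_face side [(0.93, array([179.9, 364.7]))]
socket_face top [(0.56, array([204.8, 396.8])), (0.31, array([202.6, 228.4]))]
latch_knob side []
latch_knob top [(0.74, array([226.4, 450.2])), (0.46, array([208.7, 397. ]))]
latch_pivot side []
latch_pivot top []
block side [(0.57, array([285.2, 279.7]))]
block top [(0.6, array([210.5, 230.6]))]
socket side [(0.79, array([177.9, 365.2]))]
socket top [(0.88, array([203.2, 397.6]))]
```

```bash
python3 - <<'E'
import cv2,numpy as np
s=cv2.imread('pics/side0.png');t=cv2.imread('pics/top0.png')
a=cv2.resize(s[90:340,190:450],None,fx=2.2,fy=2.2,interpolation=3)
cv2.imwrite('pics/side0c.png',a)
cv2.imwrite('pics/top0c.png',cv2.resize(t[130:290,160:480],None,fx=2.5,fy=2.5,interpolation=3))
E
```

```text
(no output)
```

View pics/side0c.png

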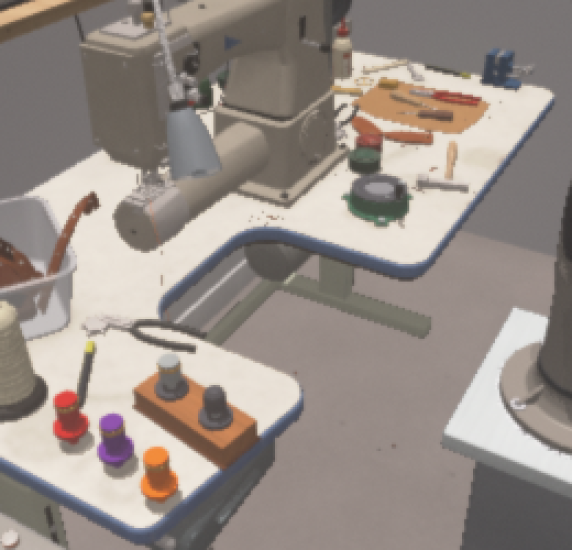

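View pics/top0c.png

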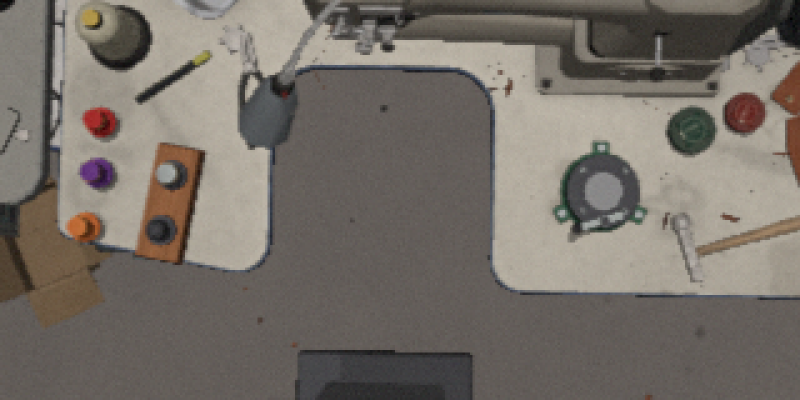

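View pics/side0.png

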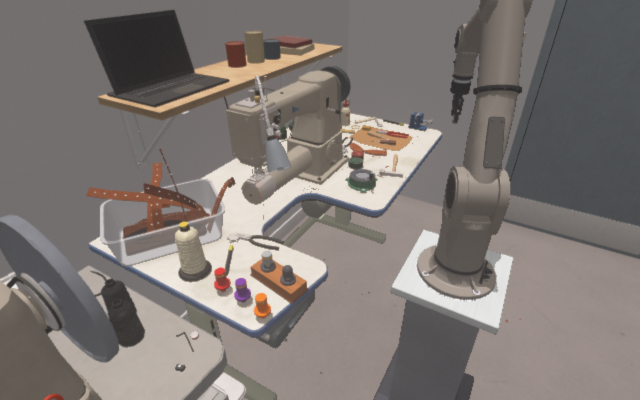

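The whole scene is visible. The steel flat-topped stake with the brass band stands in the block's rear hole at side (261,266) and top (200,228). The dark domed one is at side (276,288) and top (220,223). The red, purple and orange look-alikes stand loose on the table beside the block. The socket is at top (204,401), with its latch knob near (223,390).

```bash
python3 - <<'E'
from h import *
np.set_printoptions(precision=4,suppress=True)
print('stake',tri(ray('side',(259.5,267)),ray('top',(199.5,228.5))))
print('stake z.074 side',atz('side',(260.6,266.8),.074),'top',atz('top',(199.4,228.2),.085))
print('dome',atz('side',(275.7,288.5),.074),atz('top',(220.8,224),.085))
print('socket',atz('top',(205.5,401.5),.042),atz('side',(178,365.2),.025),atz('side',(175,363),.042))
print('knob',atz('top',(223.5,390),.078))
s=cv2.imread('pics/side0.png');t=cv2.imread('pics/top0.png')
a=cv2.resize(s[240:315,230:310],None,fx=5,fy=5,interpolation=2)
b=cv2.resize(s[150:200,335:405],None,fx=5.6,fy=5.6,interpolation=2)[:375]
c=cv2.resize(t[180:235,205:265],None,fx=5,fy=5,interpolation=2)
d=cv2.resize(t[180:235,372:432],None,fx=5,fy=5,interpolation=2)
W=np.zeros((600,800,3),np.uint8);W[:275,:300]=c;W[:275,310:610]=d;b=cv2.resize(s[150:200,335:405],(390,279));
a=cv2.resize(s[240:315,230:310],(320,300));W[290:590,:320]=a;W[290:569,340:730]=b
cv2.imwrite('pics/conf.png',W)
E
```

```text
stake [0.4891 0.3004 0.0599]
stake z.074 side [0.4767 0.3167 0.074 ] top [0.4877 0.2964 0.085 ]
dome [0.3874 0.3357 0.074 ] [0.4092 0.3093 0.085 ]
socket [ 0.4795 -0.3428  0.042 ] [ 0.4638 -0.3499  0.025 ] [ 0.4711 -0.3409  0.042 ]
knob [ 0.4114 -0.2967  0.078 ]
```

View pics/conf.png

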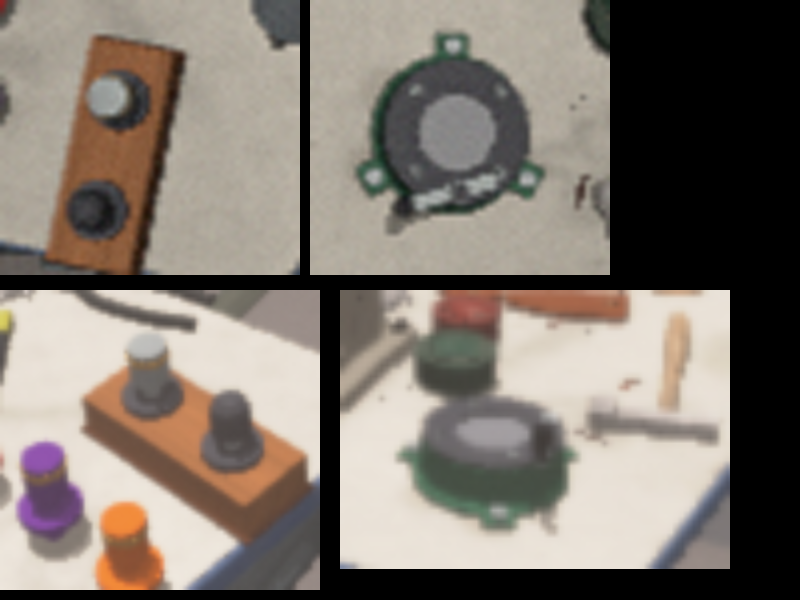

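```bash
python3 - <<'E'
from h import *
np.set_printoptions(precision=4,suppress=True)
print('stake',atz('top',(199.2,227.2),.09),atz('side',(254.3,266.8),.09),atz('side',(259.5,266.8),.074))
print('dome',atz('top',(221.8,223.4),.092))
print('face',atz('top',(206.4,401.2),.042),atz('side',(175.7,362.3),.042))
print('knob',atz('top',(221,390.4),.082))
print(ray('side',(175,362))[1],ray('side',(260,267))[1])
E
```

```text
stake [0.4881 0.2991 0.09  ] [0.4812 0.3086 0.09  ] [0.4796 0.3129 0.074 ]
dome [0.4054 0.31   0.092 ]
face [ 0.4761 -0.3418  0.042 ] [ 0.4711 -0.3338  0.042 ]
knob [ 0.4204 -0.2975  0.082 ]
[ 0.3449 -0.8104 -0.4881] [ 0.5063 -0.575  -0.6828]
```

```bash
cat >> h.py <<'E'
def rows(way,yaw=None,step=.055,end=0,s=None):
    """way: world TCP points; yaw: world direction (deg) of tool x (mod 180)"""
    s=s or readout.get_obs(); w,x,y,z=s['tool_rot']; M=R.from_quat([x,y,z,w]).as_matrix(); p=np.array(s['eef_pos'])
    a=np.degrees(np.arctan2(M[1,0],M[0,0])); turn=0 if yaw is None else -((yaw-a+90)%180-90)
    pts=[];q=p
    for g in way:
        g=np.array(g);n=max(1,int(np.ceil(np.linalg.norm(g-q)/step)));pts+=[q+(g-q)*k/n for k in range(1,n+1)];q=g
    N=len(pts)
    print('pos',np.round(p,4),'yaw',round(a,2),'tilt',np.round(M[:,2],3),'F',np.round(s['contact_force'],1),'t',round(float(s['t']),2),'w',round(float(s['gripper_width']),3))
    out=[[list(np.round(M.T@(g-p)*100,2).tolist()),round(float(turn*(k+1)/N),1)] for k,g in enumerate(pts)]
    print(str(out).replace(' ',''))
E
python3 - <<'E'
from h import *
rows([[.36,-.45,.25],[.46,-.25,.25],[.47,-.1,.25]],yaw=-97.5)
print(atz('top',(199.2,199.2),.078))
E
```

```text
pos [ 0.2019 -0.6441  0.2483] yaw -72.59 tilt [ 0. -0. -1.] F [-0.1 -0.1  1. ] t 0.9 w 1.001
[[[-2.76,-4.18,-0.03],1.9],[[-5.52,-8.36,-0.07],3.8],[[-8.28,-12.53,-0.1],5.7],[[-11.04,-16.71,-0.13],7.7],[[-13.8,-20.89,-0.17],9.6],[[-17.01,-23.99,-0.17],11.5],[[-20.23,-27.1,-0.17],13.4],[[-23.45,-30.2,-0.17],15.3],[[-26.67,-33.31,-0.17],17.2],[[-29.89,-36.41,-0.17],19.2],[[-34.56,-38.23,-0.17],21.1],[[-39.23,-40.04,-0.17],23.0],[[-43.9,-41.86,-0.17],24.9]]
[0.48675239 0.40468493 0.078     ]
```

Request:
{"fn": "carry_out", "kwargs": {
  "deltas": [
    [[-2.8,-4.2,0],2],
    [[-5.5,-8.4,0],4],
    [[-8.3,-12.5,0],6],
    [[-11,-16.7,0],8],
    [[-13.8,-20.9,0],10],
    [[-17,-24,0],13],
    [[-21.5,-28.5,0],16],
    [[-26.7,-33.3,0],20],
    [[-32,-37,0],23],
    [[-37,-39.3,0],25]
  ],
  "hand": 0.75,
  "newtons": 60
}}

```text
t: 2.15
eef_pos: [0.4667, -0.1752, 0.2487]
tool_rot: [0.0, -0.658, 0.753, -0.001]
contact_force: [0.6, -0.4, 0.6]
gripper_width: 0.752
```

```bash
python3 - <<'E'
from h import *
rows([[.47,0,.25],[.487,.301,.17]],yaw=-97.5)
E
```

```text
pos [ 0.4667 -0.1752  0.2487] yaw -97.65 tilt [ 0.001 -0.    -1.   ] F [ 0.6 -0.4  0.6] t 2.15 w 0.752
[[[-4.35,0.5,-0.03],-0.0],[[-8.71,1.0,-0.07],-0.0],[[-13.06,1.5,-0.1],-0.0],[[-17.41,2.01,-0.14],-0.1],[[-22.42,2.39,1.2],-0.1],[[-27.43,2.78,2.53],-0.1],[[-32.44,3.17,3.86],-0.1],[[-37.45,3.56,5.19],-0.1],[[-42.46,3.95,6.53],-0.1],[[-47.47,4.34,7.86],-0.2]]
```

Request:
{"fn": "carry_out", "kwargs": {
  "deltas": [
    [[-4.4,0.5,0],0],
    [[-8.7,1,0],0],
    [[-13.1,1.5,0],0],
    [[-18,2,0],0],
    [[-23.5,2.4,1],0],
    [[-29,2.8,2.5],0],
    [[-34.5,3.2,4],0],
    [[-40.5,3.8,6],0],
    [[-47.5,4.3,7.9],0],
    [[-47.5,4.3,7.9],0]
  ]
}}

```text
t: 3.4
eef_pos: [0.4857, 0.3062, 0.1687]
tool_rot: [0.001, -0.661, 0.751, 0.001]
contact_force: [-0.2, -0.3, -1.0]
gripper_width: 0.753
```

```bash
python3 - <<'E'
from h import *
rows([[.487,.301,.072]],yaw=-97.5)
s=read_camera('side');t=read_camera('top')
W=np.zeros((600,800,3),np.uint8)
W[:500,:400]=cv2.resize(s[205:305,230:310],(400,500),interpolation=2);W[:375,410:800]=cv2.resize(t[160:235,195:273],(390,375),interpolation=2)
cv2.imwrite('pics/a1.png',W[:500,:,::-1])
E
```

```text
pos [0.4857 0.3062 0.1687] yaw -97.29 tilt [-0.     0.002 -1.   ] F [-0.2 -0.3 -1. ] t 3.4 w 0.753
[[[0.26,-0.1,4.83],0.1],[[0.52,-0.2,9.66],0.2]]
```

View pics/a1.png

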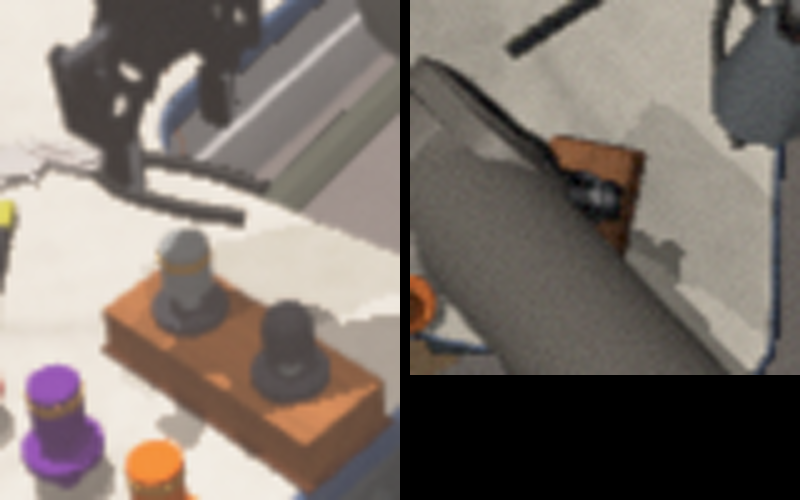

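The close view shows the gripper above the block with the fingertips at side (242,255) and (229,273). The steel, brass-banded head to grip is at (258,267), and the dark dome is at (275,288).

```bash
python3 - <<'E'
from h import *
for z in(.152,.16): print(proj('side',[.4857,.3062,z]))
for p in([.487,.301,.09],[.487,.301,.058],[.483,.304,.09],[.489,.299,.09]): print(proj('side',p),proj('top',p))
for a in (-1,1):
  for h in(.032,.04): print(proj('side',np.array([.4857,.3062,.154])+a*h*np.array([-.127,-.992,0])))
E
```

```text
[236.5920412  264.24358126]
[234.35770797 264.00041222]
[252.12320546 266.79445135] [199.49341948 226.66015631]
[260.33168516 267.67424834] [199.96071996 228.35177567]
[253.17145018 267.26775355] [200.57147575 225.80751228]
[251.50381295 266.66340881] [198.95708101 227.22288693]
[241.82884485 255.91849163]
[243.31576241 253.79744284]
[230.47673011 272.11198476]
[229.12219088 274.04419935]
```

Request:
{"fn": "carry_out", "kwargs": {
  "deltas": [
    [[0.4,0,3.5],0],
    [[0.4,0,6.5],0],
    [[0.4,0,9],0],
    [[0.4,0,9.7],0],
    [[0.4,0,9.7],0],
    [[0.4,0,9.7],0]
  ]
}}

```text
t: 4.25
eef_pos: [0.4872, 0.2986, 0.0734]
tool_rot: [0.001, -0.659, 0.752, -0.0]
contact_force: [0.5, -0.1, 0.0]
gripper_width: 0.756
```

Request:
{"fn": "carry_out", "kwargs": {
  "deltas": [
    [[0,0,0],0],
    [[0,0,0],0],
    [[0,0,0],0],
    [[0,0,0],0],
    [[0,0,0],0]
  ],
  "hand": 0,
  "newtons": 60
}}

```text
t: 4.88
eef_pos: [0.4886, 0.302, 0.0754]
tool_rot: [0.005, -0.66, 0.752, 0.0]
contact_force: [0.3, 5.2, 5.2]
gripper_width: 0.333
```

Request:
{"fn": "carry_out", "kwargs": {
  "deltas": [
    [[0,0,-1],0],
    [[0,0,-2],0],
    [[0,0,-4],0],
    [[0,0,-8],0],
    [[0,0,-12],0],
    [[0,0,-12],0],
    [[0,0,-12],0]
  ]
}}

```text
t: 5.75
eef_pos: [0.4873, 0.3002, 0.195]
tool_rot: [0.004, -0.659, 0.752, 0.0]
contact_force: [-0.8, 0.1, -4.0]
gripper_width: 0.335
```

```bash
python3 - <<'E'
from h import *
rows([[.475,0,.2],[.475,-.2,.2]],yaw=-90)
s=read_camera('side')
cv2.imwrite('pics/a2.png',cv2.resize(s[195:305,220:320],(500,550),interpolation=2)[:,:,::-1])
E
```

```text
pos [0.4873 0.3002 0.195 ] yaw -97.49 tilt [ 0.006  0.005 -1.   ] F [-0.8  0.1 -4. ] t 5.75 w 0.335
[[[4.99,-0.45,-0.11],-0.7],[[9.98,-0.9,-0.22],-1.5],[[14.96,-1.35,-0.33],-2.2],[[19.95,-1.8,-0.44],-3.0],[[24.94,-2.25,-0.54],-3.7],[[29.93,-2.7,-0.65],-4.5],[[34.88,-3.35,-0.68],-5.2],[[39.84,-4.0,-0.7],-6.0],[[44.8,-4.65,-0.73],-6.7],[[49.75,-5.3,-0.75],-7.5]]
```

View pics/a2.png

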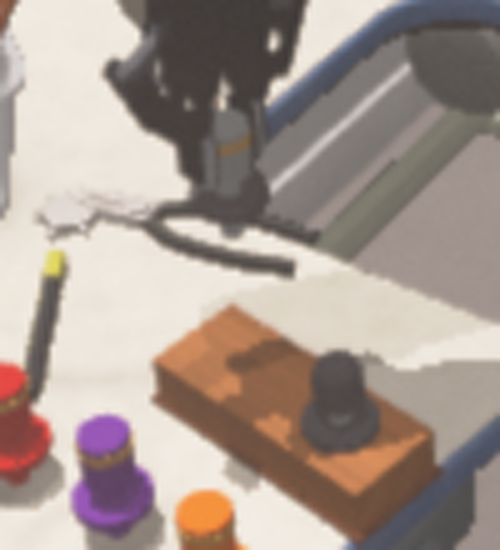

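The stake hangs upright in the fingers, with its brass band at side crop (235,145). The dome stays in the block at crop (340,400).

Request:
{"fn": "carry_out", "kwargs": {
  "deltas": [
    [[5,-0.4,-0.1],-1],
    [[10,-0.9,-0.2],-2],
    [[15,-1.4,-0.3],-3],
    [[20,-1.8,-0.4],-3],
    [[25,-2.2,-0.5],-4],
    [[30,-2.7,-0.6],-4.5],
    [[35,-3.3,-0.7],-5],
    [[40,-4,-0.7],-6],
    [[45,-4.6,-0.7],-7],
    [[49.8,-5.3,-0.7],-7.5]
  ]
}}

```text
t: 7.05
eef_pos: [0.4733, -0.202, 0.1975]
tool_rot: [-0.002, 0.707, -0.707, -0.001]
contact_force: [-0.1, 0.8, -3.4]
gripper_width: 0.336
```

```bash
python3 - <<'E'
from h import *
rows([[.475,-.34,.145]],yaw=-90)
E
```

```text
pos [ 0.4733 -0.202   0.1975] yaw -89.97 tilt [ 0.001  0.005 -1.   ] F [-0.1  0.8 -3.4] t 7.05 w 0.336
[[[4.61,-0.05,1.73],0.0],[[9.22,-0.1,3.45],0.0],[[13.83,-0.16,5.18],0.0]]
```

Request:
{"fn": "carry_out", "kwargs": {
  "deltas": [
    [[4.6,0,1],0],
    [[9.2,-0.1,2],0],
    [[13.8,-0.1,4],0],
    [[13.8,-0.1,5.2],0],
    [[13.8,-0.1,5.2],0],
    [[13.8,-0.1,5.2],0]
  ]
}}

```text
t: 7.8
eef_pos: [0.4748, -0.3381, 0.1447]
tool_rot: [-0.003, 0.708, -0.706, -0.002]
contact_force: [0.2, -0.3, -3.1]
gripper_width: 0.337
```

```bash
python3 - <<'E'
from h import *
rows([[.475,-.34,.110]],yaw=-90)
s=read_camera('side');t=read_camera('top')
W=np.zeros((500,800,3),np.uint8)
W[:480,:480]=cv2.resize(s[140:200,330:390],(480,480),interpolation=2);W[:300,490:790]=cv2.resize(t[170:230,372:432],(300,300),interpolation=2)
cv2.imwrite('pics/a3.png',W[:,:,::-1])
p=np.array(readout.get_obs()['eef_pos'])
print('foot',proj('side',p-[0,0,.0634]),'on face',proj('side',[p[0],p[1],.04]),proj('side',[p[0],p[1],.14]))
E
```

```text
pos [ 0.4748 -0.3381  0.1447] yaw -89.85 tilt [ 0.001  0.006 -1.   ] F [ 0.2 -0.3 -3.1] t 7.8 w 0.337
[[[0.21,-0.02,3.47],0.2]]
foot [166.64931623 362.47145375] on face [175.4040992  361.89665014] [154.11480741 363.29441886]
```

View pics/a3.png

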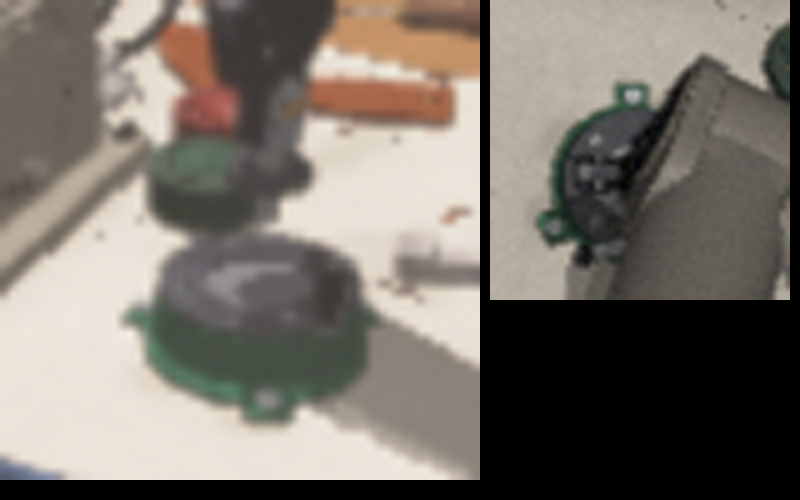

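The stem foot hangs at side crop (267,215), pixel (167,363). The bare disc's middle is near (176,363), so the stake is centred over the opening to within about 2 mm.

Request:
{"fn": "carry_out", "kwargs": {
  "deltas": [
    [[0,0,2],0],
    [[0,0,3.5],0],
    [[0,0,3.8],0],
    [[0,0,3.9],0],
    [[0,0,4],0],
    [[0,0,4.1],0],
    [[0,0,4.1],0]
  ]
}}

```text
t: 8.78
eef_pos: [0.4753, -0.3385, 0.1045]
tool_rot: [-0.003, 0.708, -0.706, -0.001]
contact_force: [0.7, 0.2, -3.1]
gripper_width: 0.337
```

Request:
{"fn": "carry_out", "kwargs": {
  "deltas": [
    [[0,0,0.05],0],
    [[0,0,0.1],0],
    [[0,0,0.15],0],
    [[0,0,0.2],0],
    [[0,0,0.2],0]
  ]
}}

```text
t: 9.4
eef_pos: [0.4755, -0.3386, 0.103]
tool_rot: [-0.003, 0.708, -0.706, -0.001]
contact_force: [-0.9, 1.2, 3.0]
gripper_width: 0.331
```

```bash
python3 - <<'E'
from h import *
pts=[];th=0;p=.2
while p*th/6.283<.95:
    r=p*th/6.283; th+=.15/max(np.hypot(r,p/6.283),.06); r=p*th/6.283
    pts.append([r*np.cos(th),r*np.sin(th)])
pts=np.array(pts);print(len(pts))
prev=np.zeros(2)
for i in range(0,len(pts),10):
    g=pts[i:i+10]; print(i//10,'end mm',np.round(g[-1]*10,1),str([[[round(a,2),round(b,2),.07],0] for a,b in (g-prev).tolist()]).replace(' ',''));prev=g[-1]
E
```

```text
94
0 end mm [-2.9 -1.2] [[[-0.06,0.05,0.07],0],[[-0.06,-0.12,0.07],0],[[0.1,-0.14,0.07],0],[[0.2,-0.02,0.07],0],[[0.17,0.14,0.07],0],[[0.06,0.24,0.07],0],[[-0.1,0.24,0.07],0],[[-0.23,0.16,0.07],0],[[-0.3,0.03,0.07],0],[[-0.29,-0.12,0.07],0]]
1 end mm [1.2 4.3] [[[0.08,-0.13,0.07],0],[[0.21,-0.21,0.07],0],[[0.36,-0.22,0.07],0],[[0.5,-0.17,0.07],0],[[0.62,-0.07,0.07],0],[[0.68,0.07,0.07],0],[[0.68,0.22,0.07],0],[[0.63,0.36,0.07],0],[[0.54,0.48,0.07],0],[[0.41,0.55,0.07],0]]
2 end mm [-1.7 -5.1] [[[-0.15,0.03,0.07],0],[[-0.3,0.0,0.07],0],[[-0.43,-0.07,0.07],0],[[-0.53,-0.18,0.07],0],[[-0.6,-0.32,0.07],0],[[-0.62,-0.47,0.07],0],[[-0.59,-0.61,0.07],0],[[-0.53,-0.75,0.07],0],[[-0.42,-0.86,0.07],0],[[-0.29,-0.94,0.07],0]]
3 end mm [4.8 4. ] [[[0.15,-0.04,0.07],0],[[0.3,-0.03,0.07],0],[[0.44,0.01,0.07],0],[[0.57,0.09,0.07],0],[[0.67,0.2,0.07],0],[[0.74,0.34,0.07],0],[[0.77,0.48,0.07],0],[[0.77,0.63,0.07],0],[[0.73,0.78,0.07],0],[[0.65,0.91,0.07],0]]
4 end mm [-6.9  1.1] [[[-0.1,0.11,0.07],0],[[-0.23,0.19,0.07],0],[[-0.37,0.24,0.07],0],[[-0.52,0.25,0.07],0],[[-0.67,0.23,0.07],0],[[-0.81,0.18,
[... 472 characters left out ...]
54,0.66,0.07],0],[[0.54,0.81,0.07],0],[[0.52,0.96,0.07],0],[[0.47,1.1,0.07],0],[[0.39,1.23,0.07],0]]
7 end mm [-6.7  5.7] [[[-0.1,0.11,0.07],0],[[-0.22,0.21,0.07],0],[[-0.35,0.28,0.07],0],[[-0.49,0.32,0.07],0],[[-0.64,0.34,0.07],0],[[-0.79,0.33,0.07],0],[[-0.94,0.3,0.07],0],[[-1.08,0.24,0.07],0],[[-1.2,0.16,0.07],0],[[-1.31,0.06,0.07],0]]
8 end mm [-5.3 -7.6] [[[-0.09,-0.12,0.07],0],[[-0.16,-0.25,0.07],0],[[-0.21,-0.4,0.07],0],[[-0.23,-0.54,0.07],0],[[-0.22,-0.69,0.07],0],[[-0.2,-0.84,0.07],0],[[-0.14,-0.98,0.07],0],[[-0.07,-1.11,0.07],0],[[0.03,-1.23,0.07],0],[[0.14,-1.33,0.07],0]]
9 end mm [ 0.3 -9.5] [[[0.13,-0.08,0.07],0],[[0.27,-0.14,0.07],0],[[0.41,-0.17,0.07],0],[[0.56,-0.19,0.07],0]]
```

Request:
{"fn": "carry_out", "kwargs": {
  "deltas": [
    [[-0.06,0.05,0.06],0],
    [[-0.06,-0.12,0.06],0],
    [[0.1,-0.14,0.06],0],
    [[0.2,-0.02,0.06],0],
    [[0.17,0.14,0.06],0],
    [[0.06,0.24,0.06],0],
    [[-0.1,0.24,0.06],0],
    [[-0.23,0.16,0.06],0],
    [[-0.3,0.03,0.06],0],
    [[-0.29,-0.12,0.06],0]
  ]
}}

```text
t: 10.65
eef_pos: [0.4757, -0.3377, 0.1028]
tool_rot: [-0.002, 0.707, -0.707, -0.0]
contact_force: [-2.1, -4.6, 6.9]
gripper_width: 0.331
```

Request:
{"fn": "carry_out", "kwargs": {
  "deltas": [
    [[-0.12,-0.23,0.03],0],
    [[0.01,-0.31,0.03],0],
    [[0.16,-0.32,0.03],0],
    [[0.3,-0.27,0.03],0],
    [[0.42,-0.17,0.03],0],
    [[0.48,-0.03,0.03],0],
    [[0.48,0.12,0.03],0],
    [[0.43,0.26,0.03],0],
    [[0.34,0.38,0.03],0],
    [[0.21,0.45,0.03],0]
  ]
}}

```text
t: 11.9
eef_pos: [0.4734, -0.3384, 0.1031]
tool_rot: [-0.003, 0.708, -0.706, 0.001]
contact_force: [5.1, -0.2, 4.4]
gripper_width: 0.333
```

Request:
{"fn": "carry_out", "kwargs": {
  "deltas": [
    [[-0.01,0.25,0],0],
    [[-0.16,0.22,0],0],
    [[-0.29,0.15,0],0],
    [[-0.39,0.04,0],0],
    [[-0.46,-0.1,0],0],
    [[-0.48,-0.25,0],0],
    [[-0.45,-0.39,0],0],
    [[-0.39,-0.53,0],0],
    [[-0.28,-0.64,0],0],
    [[-0.15,-0.72,0],0]
  ]
}}

```text
t: 13.15
eef_pos: [0.4752, -0.3364, 0.1027]
tool_rot: [0.0, -0.707, 0.707, 0.004]
contact_force: [-6.5, 2.3, 12.2]
gripper_width: 0.338
```

Request:
{"fn": "carry_out", "kwargs": {
  "deltas": [
    [[0,0,-0.05],0],
    [[0,0,-0.05],0],
    [[0,0,-0.05],0]
  ]
}}

```text
t: 13.52
eef_pos: [0.474, -0.3361, 0.1029]
tool_rot: [-0.0, -0.707, 0.707, 0.006]
contact_force: [-1.8, -0.5, 6.0]
gripper_width: 0.334
```

Request:
{"fn": "carry_out", "kwargs": {
  "deltas": [
    [[0,0,-0.3],0],
    [[0,0,-0.5],0],
    [[0,0,-0.5],0],
    [[0,0,-0.5],0]
  ],
  "newtons": 115
}}

```text
t: 14.02
eef_pos: [0.4738, -0.3358, 0.1075]
tool_rot: [-0.0, -0.707, 0.707, 0.006]
contact_force: [0.3, -1.0, -4.1]
gripper_width: 0.322
```

```bash
python3 - <<'E'
from h import *
s=readout.get_obs(); print(np.round(s['torque'],2),np.round(s['q'],3)); rows([[.475,-.34,.110]],yaw=-90,s=s)
s=read_camera('side')
W=cv2.resize(s[135:195,330:400],(700,600),interpolation=2)
cv2.imwrite('pics/a4.png',W[:,:,::-1])
E
```

```text
[-0.05 -0.    0.04] [ 0.632  0.504 -0.157  1.884  0.104  0.774 -1.152]
pos [ 0.4738 -0.3358  0.1075] yaw -90.01 tilt [-0.009  0.008 -1.   ] F [ 0.3 -1.  -4.1] t 14.03 w 0.322
[[[0.41,-0.12,-0.26],-0.0]]
```

View pics/a4.png

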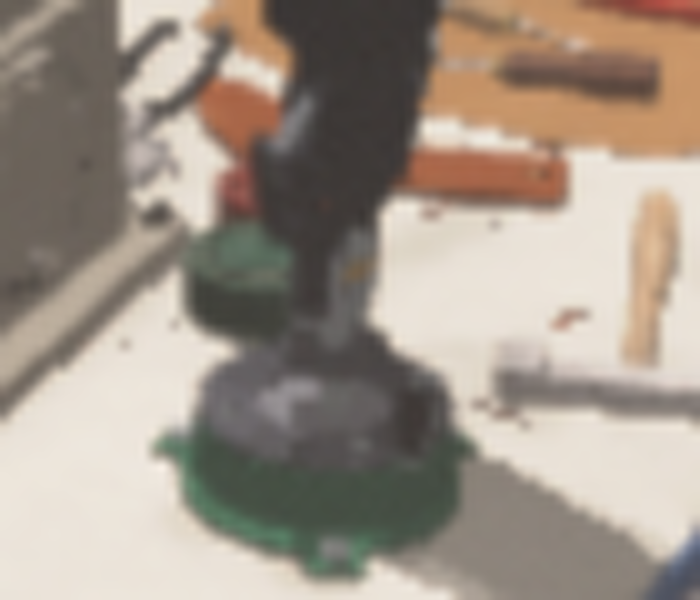

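```bash
cat >> h.py <<'E'
def spiral(th0,n=10,c=(.475,-.339),pitch=.002,step=.0016,lead=.0025,z0=.0004,cz=.00025):
    s=readout.get_obs();w,x,y,z=s['tool_rot'];M=R.from_quat([x,y,z,w]).as_matrix();p=np.array(s['eef_pos'])
    th=th0;out=[]
    for k in range(n):
        r=pitch*th/6.283;th+=step/max(r,.0015);r=pitch*th/6.283
        t=np.array([-np.sin(th),np.cos(th)]);g=np.array(c)+r*np.array([np.cos(th),np.sin(th)])
        d=np.append(g+lead*t,p[2]-z0+cz*t[0])-p
        out.append([np.round(M.T@d*100,2).tolist(),0])
    rel=(p[:2]-c)*1000
    print('rel mm',np.round(rel,1),'r',round(np.hypot(*rel),1),'z',np.round(p[2]*1000,2),'tilt',np.round(M[:2,2],3),'F',np.round(s['contact_force'],1))
    print('next th',round(th,3),'end r mm',round(r*1000,1),'end xy',np.round(g,4),str(out).replace(' ',''))
E
python3 - <<'E'
from h import *
print(np.degrees(np.arctan2(.0032,-.0012)))
rows([[.475,-.3364,.1045],[.475,-.3364,.1032]])
spiral(2*np.pi+np.pi/2)
E
```

```text
110.55604521958347
pos [ 0.4739 -0.3359  0.1076] yaw -90.01 tilt [-0.009  0.008 -1.   ] F [-0.2  0.  -3.8] t 14.07 w 0.322
[[[0.05,-0.11,0.3],0.0],[[0.05,-0.11,0.43],0.0]]
rel mm [-1.1  3.1] r 3.3 z 107.56 tilt [-0.009  0.008] F [-0.2  0.  -3.8]
next th 12.835 end r mm 4.1 end xy [ 0.4789 -0.3379] [[[0.24,0.25,0.06],0],[[0.45,0.25,0.05],0],[[0.62,0.14,0.03],0],[[0.71,-0.04,0.02],0],[[0.71,-0.23,0.01],0],[[0.63,-0.4,0.01],0],[[0.48,-0.52,0.01],0],[[0.3,-0.57,0.02],0],[[0.11,-0.53,0.03],0],[[-0.04,-0.44,0.04],0]]
```

The stake is still upright above the plate, with its band at crop (355,270), and nothing else has been disturbed. I'll touch down again and keep the press lighter.

Request:
{"fn": "carry_out", "kwargs": {
  "deltas": [
    [[0,-0.1,0.3],0],
    [[0,-0.1,0.4],0],
    [[0,-0.1,0.45],0],
    [[0,-0.1,0.47],0]
  ]
}}

```text
t: 14.58
eef_pos: [0.4749, -0.3357, 0.1031]
tool_rot: [-0.0, -0.707, 0.707, 0.006]
contact_force: [-1.3, 1.7, 0.6]
gripper_width: 0.327
```

```bash
python3 - <<'E'
from h import *
spiral(2*np.pi+np.pi/2)
E
```

```text
rel mm [-0.1  3.3] r 3.3 z 103.12 tilt [-0.009  0.008] F [-1.3  1.7  0.6]
next th 12.835 end r mm 4.1 end xy [ 0.4789 -0.3379] [[[0.26,0.36,0.06],0],[[0.47,0.35,0.05],0],[[0.64,0.24,0.03],0],[[0.73,0.07,0.02],0],[[0.73,-0.13,0.01],0],[[0.65,-0.3,0.01],0],[[0.5,-0.42,0.01],0],[[0.32,-0.46,0.02],0],[[0.13,-0.43,0.03],0],[[-0.02,-0.33,0.04],0]]
```

Request:
{"fn": "carry_out", "kwargs": {
  "deltas": [
    [[0.26,0.36,0.05],0],
    [[0.47,0.35,0.05],0],
    [[0.64,0.24,0.03],0],
    [[0.73,0.07,0.02],0],
    [[0.73,-0.13,0.01],0],
    [[0.65,-0.3,0.01],0],
    [[0.5,-0.42,0.01],0],
    [[0.32,-0.46,0.02],0],
    [[0.13,-0.43,0.03],0],
    [[-0.02,-0.33,0.03],0]
  ]
}}

```text
t: 15.82
eef_pos: [0.4768, -0.3379, 0.103]
tool_rot: [-0.002, -0.706, 0.708, 0.005]
contact_force: [-1.3, -3.2, 0.4]
gripper_width: 0.323
```

```bash
python3 - <<'E'
from h import *
spiral(12.835)
E
```

```text
rel mm [1.8 1.1] r 2.1 z 103.04 tilt [-0.01   0.005] F [-1.3 -3.2  0.4]
next th 16.324 end r mm 5.2 end xy [ 0.4708 -0.342 ] [[[-0.35,0.0,0.06],0],[[-0.39,0.18,0.07],0],[[-0.37,0.36,0.07],0],[[-0.29,0.52,0.07],0],[[-0.16,0.64,0.07],0],[[0.0,0.71,0.06],0],[[0.18,0.73,0.05],0],[[0.35,0.68,0.05],0],[[0.5,0.59,0.04],0],[[0.61,0.46,0.03],0]]
```

```bash
python3 - <<'E'
from h import *
spiral(.5+6*np.pi,pitch=.0018,step=.002)
E
```

```text
rel mm [1.8 1.1] r 2.1 z 103.04 tilt [-0.01   0.005] F [-1.3 -3.2  0.4]
next th 22.697 end r mm 6.5 end xy [ 0.4701 -0.3432] [[[-0.48,0.0,0.06],0],[[-0.52,0.22,0.07],0],[[-0.48,0.43,0.07],0],[[-0.37,0.61,0.07],0],[[-0.21,0.75,0.07],0],[[-0.01,0.83,0.06],0],[[0.2,0.85,0.05],0],[[0.41,0.79,0.04],0],[[0.59,0.68,0.03],0],[[0.72,0.51,0.02],0]]
```

Request:
{"fn": "carry_out", "kwargs": {
  "deltas": [
    [[-0.48,0,0.05],0],
    [[-0.52,0.22,0.05],0],
    [[-0.48,0.43,0.06],0],
    [[-0.37,0.61,0.06],0],
    [[-0.21,0.75,0.06],0],
    [[-0.01,0.83,0.06],0],
    [[0.2,0.85,0.05],0],
    [[0.41,0.79,0.05],0],
    [[0.59,0.68,0.04],0],
    [[0.72,0.51,0.03],0]
  ]
}}

```text
t: 17.08
eef_pos: [0.4713, -0.3388, 0.1029]
tool_rot: [-0.0, 0.707, -0.707, -0.01]
contact_force: [-3.7, 14.8, 19.2]
gripper_width: 0.32
```

```bash
python3 - <<'E'
from h import *
spiral(22.697,pitch=.0018,step=.002)
E
```

```text
rel mm [-3.7  0.2] r 3.7 z 102.89 tilt [-0.014  0.014] F [-3.7 14.8 19.2]
next th 25.605 end r mm 7.3 end xy [ 0.4815 -0.3357] [[[0.72,-0.23,0.01],0],[[0.73,-0.44,-0.0],0],[[0.69,-0.65,-0.0],0],[[0.59,-0.83,-0.0],0],[[0.44,-0.98,-0.0],0],[[0.25,-1.08,0.01],0],[[0.04,-1.12,0.01],0],[[-0.16,-1.11,0.02],0],[[-0.36,-1.03,0.04],0],[[-0.53,-0.91,0.05],0]]
```

Request:
{"fn": "carry_out", "kwargs": {
  "deltas": [
    [[0,0,0],0],
    [[-0.1,0,0.05],0],
    [[-0.1,0,0.1],0],
    [[-0.1,0,0.1],0]
  ]
}}

```text
t: 17.58
eef_pos: [0.471, -0.3376, 0.103]
tool_rot: [0.0, 0.707, -0.707, -0.01]
contact_force: [-2.3, 0.8, 13.8]
gripper_width: 0.323
```

Request:
{"fn": "carry_out", "kwargs": {
  "deltas": [
    [[0,0,-0.2],0],
    [[0.32,-0.04,-0.2],0],
    [[0.32,-0.04,-0.1],0],
    [[0.32,-0.04,0.07],0],
    [[0.32,-0.04,0.07],0],
    [[0.32,-0.04,0.07],0]
  ]
}}

```text
t: 18.32
eef_pos: [0.4708, -0.3407, 0.1031]
tool_rot: [0.0, 0.707, -0.707, -0.011]
contact_force: [-3.2, 2.1, 9.9]
gripper_width: 0.319
```

Request:
{"fn": "carry_out", "kwargs": {
  "deltas": [
    [[0,0,-0.2],0],
    [[0.2,-0.23,-0.2],0],
    [[0.2,-0.23,-0.1],0],
    [[0.2,-0.23,0.07],0],
    [[0.2,-0.23,0.07],0],
    [[0.2,-0.23,0.07],0]
  ]
}}

```text
t: 19.08
eef_pos: [0.4734, -0.3428, 0.1031]
tool_rot: [0.0, 0.707, -0.707, -0.011]
contact_force: [-1.2, 1.3, 4.5]
gripper_width: 0.322
```

Request:
{"fn": "carry_out", "kwargs": {
  "deltas": [
    [[0,0,-0.2],0],
    [[-0.02,-0.31,-0.2],0],
    [[-0.02,-0.31,-0.1],0],
    [[-0.02,-0.31,0.07],0],
    [[-0.02,-0.31,0.07],0],
    [[-0.02,-0.31,0.07],0]
  ]
}}

```text
t: 19.82
eef_pos: [0.477, -0.3425, 0.103]
tool_rot: [0.0, 0.707, -0.707, -0.01]
contact_force: [0.1, 1.6, 5.4]
gripper_width: 0.324
```

Request:
{"fn": "carry_out", "kwargs": {
  "deltas": [
    [[0,0,-0.2],0],
    [[-0.23,-0.2,-0.2],0],
    [[-0.23,-0.2,-0.1],0],
    [[-0.23,-0.2,0.08],0],
    [[-0.23,-0.2,0.08],0],
    [[-0.23,-0.2,0.08],0]
  ]
}}

```text
t: 20.58
eef_pos: [0.4792, -0.3401, 0.1027]
tool_rot: [0.0, 0.707, -0.707, -0.01]
contact_force: [-1.7, 1.9, 5.1]
gripper_width: 0.323
```

Request:
{"fn": "carry_out", "kwargs": {
  "deltas": [
    [[0,0,-0.2],0],
    [[-0.31,0.02,-0.2],0],
    [[-0.31,0.02,-0.1],0],
    [[-0.31,0.02,0.08],0],
    [[-0.31,0.02,0.08],0],
    [[-0.31,0.02,0.08],0]
  ]
}}

```text
t: 21.32
eef_pos: [0.4792, -0.3368, 0.1025]
tool_rot: [-0.0, 0.707, -0.707, -0.01]
contact_force: [-2.2, 2.8, 5.4]
gripper_width: 0.324
```

Request:
{"fn": "carry_out", "kwargs": {
  "deltas": [
    [[0,0,-0.2],0],
    [[-0.2,0.23,-0.2],0],
    [[-0.2,0.23,-0.1],0],
    [[-0.2,0.23,0.08],0],
    [[-0.2,0.23,0.08],0],
    [[-0.2,0.23,0.08],0]
  ]
}}

```text
t: 22.08
eef_pos: [0.477, -0.3347, 0.1029]
tool_rot: [0.0, 0.707, -0.707, -0.01]
contact_force: [-2.3, 2.7, 9.7]
gripper_width: 0.322
```

Request:
{"fn": "carry_out", "kwargs": {
  "deltas": [
    [[0,0,-0.2],0],
    [[0.02,0.31,-0.2],0],
    [[0.02,0.31,-0.1],0],
    [[0.02,0.31,0.08],0],
    [[0.02,0.31,0.08],0],
    [[0.02,0.31,0.08],0]
  ]
}}

```text
t: 22.82
eef_pos: [0.4738, -0.3351, 0.1031]
tool_rot: [0.0, 0.707, -0.707, -0.01]
contact_force: [-3.2, 2.1, 6.6]
gripper_width: 0.326
```

Request:
{"fn": "carry_out", "kwargs": {
  "deltas": [
    [[0,0,-0.2],0],
    [[0.32,-0.65,-0.2],0],
    [[0.32,-0.65,-0.2],0],
    [[0.32,-0.65,-0.1],0],
    [[0.32,-0.65,0.1],0],
    [[0.32,-0.65,0.1],0],
    [[0.32,-0.65,0.1],0]
  ]
}}

```text
t: 23.7
eef_pos: [0.4805, -0.3383, 0.102]
tool_rot: [0.0, 0.707, -0.707, -0.01]
contact_force: [0.1, 1.0, -2.4]
gripper_width: 0.325
```

Request:
{"fn": "carry_out", "kwargs": {
  "deltas": [
    [[0,0,0.1],0],
    [[0,0,0.1],0],
    [[0,0,0.1],0]
  ]
}}

```text
t: 24.08
eef_pos: [0.4808, -0.3383, 0.101]
tool_rot: [-0.0, 0.707, -0.707, -0.01]
contact_force: [2.3, 0.6, -2.5]
gripper_width: 0.326
```

Request:
{"fn": "carry_out", "kwargs": {
  "deltas": [
    [[0,-0.03,0.15],0],
    [[0.01,-0.03,0.3],0],
    [[0.01,-0.03,0.45],0],
    [[0.01,-0.03,0.6],0],
    [[0.01,-0.03,0.7],0],
    [[0.01,-0.03,0.8],0],
    [[0.01,-0.03,0.8],0]
  ]
}}

```text
t: 24.95
eef_pos: [0.4811, -0.3383, 0.093]
tool_rot: [-0.0, 0.707, -0.707, -0.01]
contact_force: [1.2, -0.5, -2.7]
gripper_width: 0.324
```

Request:
{"fn": "carry_out", "kwargs": {
  "deltas": [
    [[0.01,-0.02,0.2],0],
    [[0.01,-0.02,0.4],0],
    [[0.02,-0.02,0.6],0],
    [[0.02,-0.03,0.8],0],
    [[0.02,-0.03,1],0],
    [[0.02,-0.03,1.15],0],
    [[0.02,-0.03,1.15],0]
  ]
}}

```text
t: 25.82
eef_pos: [0.4811, -0.3383, 0.0813]
tool_rot: [-0.0, 0.707, -0.707, -0.01]
contact_force: [0.7, -0.6, -4.3]
gripper_width: 0.319
```

Request:
{"fn": "carry_out", "kwargs": {
  "deltas": [
    [[0,0,0.1],0],
    [[0,0,0.2],0],
    [[0,0,0.27],0],
    [[0,0,0.3],0],
    [[0,0,0.3],0]
  ]
}}

```text
t: 26.45
eef_pos: [0.4812, -0.3384, 0.0799]
tool_rot: [-0.0, 0.707, -0.707, -0.01]
contact_force: [-3.8, 2.7, 13.3]
gripper_width: 0.324
```

Request:
{"fn": "carry_out", "kwargs": {
  "deltas": [
    [[0,0,-0.07],0],
    [[0,0,-0.07],0],
    [[0,0,-0.07],0],
    [[0,0,-0.07],0]
  ],
  "newtons": 20
}}

```text
t: 26.95
eef_pos: [0.4812, -0.3384, 0.0804]
tool_rot: [-0.0, 0.707, -0.707, -0.01]
contact_force: [0.8, -0.2, -2.3]
gripper_width: 0.325
```

Request:
{"fn": "carry_out", "kwargs": {
  "deltas": [
    [[0,0,0],0],
    [[0,0,0],0],
    [[0,0,0],0],
    [[0,0,0],0],
    [[0,0,-2],0],
    [[0,0,-5],0],
    [[0,0,-8],0],
    [[0,0,-8],0]
  ],
  "hand": 0.75
}}

```text
t: 27.95
eef_pos: [0.4838, -0.3404, 0.1629]
tool_rot: [-0.001, 0.707, -0.707, -0.007]
contact_force: [0.0, 0.2, -0.6]
gripper_width: 0.75
```

```bash
python3 - <<'E'
from h import *
s=read_camera('side');t=read_camera('top')
W=np.zeros((500,800,3),np.uint8)
W[:480,:480]=cv2.resize(s[140:200,330:390],(480,480),interpolation=2);W[:300,490:790]=cv2.resize(t[180:240,372:432],(300,300),interpolation=2)
cv2.imwrite('pics/a5.png',W[:,:,::-1])
rows([[.41,-.27,.15]])
for z in(.04,.048,.094): print(proj('side',[.481,-.3385,z]))
print([(d['score'],d['centre']) for d in models.spot_in('latch_knob','side')+models.spot_in('latch_knob','top')])
E
```

```text
pos [ 0.4821 -0.3394  0.1602] yaw -89.96 tilt [-0.014  0.014 -1.   ] F [-0.4  0.5 -0.6] t 28.05 w 0.751
[[[-3.47,3.59,0.61],0.0],[[-6.93,7.19,1.21],0.0]]
[175.07772899 360.62616198]
[173.43020202 360.73077347]
[163.77795818 361.34365305]
[]
```

View pics/a5.png

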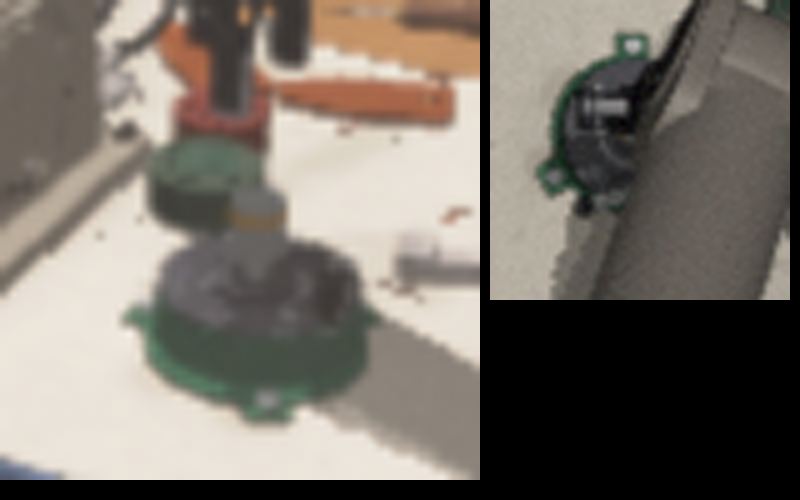

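The stake is seated: its flat top is at side (164,362), against a predicted (163.8,361.3) for a collar that is home. The latch knob is still at top (221,391), in the open position.

```bash
python3 - <<'E'
from h import *
rows([[.420,-.2985,.135],[.420,-.2985,.08]])
E
```

```text
pos [ 0.4816 -0.3391  0.1593] yaw -89.96 tilt [-0.015  0.015 -1.   ] F [-0.1 -0.2 -0.4] t 28.15 w 0.752
[[[-2.01,3.06,1.29],0.0],[[-4.03,6.12,2.58],0.0],[[-3.99,6.07,5.33],0.0],[[-3.95,6.03,8.08],0.0]]
```

Request:
{"fn": "carry_out", "kwargs": {
  "deltas": [
    [[-2,3,1],0],
    [[-4,6.1,2],0],
    [[-4,6.1,2.6],0],
    [[-4,6.1,4.5],0],
    [[-3.95,6.05,6.5],0],
    [[-3.95,6.05,8],0],
    [[-3.95,6.05,8],0],
    [[-3.95,6.05,8],0]
  ],
  "hand": 0.5
}}

```text
t: 29.15
eef_pos: [0.4203, -0.2987, 0.0811]
tool_rot: [0.0, 0.707, -0.707, -0.01]
contact_force: [-1.1, 0.5, 1.1]
gripper_width: 0.5
```

Request:
{"fn": "carry_out", "kwargs": {
  "deltas": [
    [[0,0,0],0],
    [[0,0,0],0],
    [[0,0,0],0],
    [[0,0,0],0],
    [[0,0,0],0]
  ],
  "hand": 0,
  "newtons": 25
}}

```text
t: 29.78
eef_pos: [0.4205, -0.2974, 0.0818]
tool_rot: [-0.0, 0.708, -0.706, -0.011]
contact_force: [-1.0, 4.8, 5.3]
gripper_width: 0.158
```

Request:
{"fn": "carry_out", "kwargs": {
  "deltas": [
    [[0.29,0.76,0],0],
    [[0.63,1.34,0],0],
    [[1.04,1.87,0],0],
    [[1.54,2.32,0],0],
    [[2.1,2.7,0],0],
    [[2.71,2.99,0],0],
    [[3.35,3.19,0],0],
    [[4.02,3.29,0],0],
    [[4.47,3.3,0],0],
    [[4.7,3.28,0],0]
  ]
}}

```text
t: 31.02
eef_pos: [0.3839, -0.3406, 0.0811]
tool_rot: [0.0, 0.708, -0.706, -0.016]
contact_force: [-8.1, 16.4, 15.6]
gripper_width: 0.159
```

Request:
{"fn": "carry_out", "kwargs": {
  "deltas": [
    [[0.2,0,0],0],
    [[0.4,0,0],0],
    [[0.4,0,0],0]
  ]
}}

```text
t: 31.4
eef_pos: [0.3838, -0.3406, 0.0812]
tool_rot: [-0.001, 0.709, -0.705, -0.019]
contact_force: [-0.2, 13.1, 8.4]
gripper_width: 0.16
```

Request:
{"fn": "carry_out", "kwargs": {
  "deltas": [
    [[0,0,0],0],
    [[-0.05,0,0],0],
    [[-0.05,0,0],0]
  ]
}}

```text
t: 31.78
eef_pos: [0.3838, -0.34, 0.0814]
tool_rot: [-0.001, 0.709, -0.705, -0.019]
contact_force: [1.8, 4.9, 3.0]
gripper_width: 0.157
```

Request:
{"fn": "carry_out", "kwargs": {
  "deltas": [
    [[0,0,0],0],
    [[0,0,0],0],
    [[0,0,0],0],
    [[0,0,0],0],
    [[0,0,-2],0],
    [[0,0,-5],0],
    [[0,0,-10],0],
    [[-4,0,-14],0],
    [[-9,0,-14],0],
    [[-14,0,-14],0]
  ],
  "hand": 0.5
}}

```text
t: 33.02
eef_pos: [0.3867, -0.2027, 0.2259]
tool_rot: [-0.001, 0.709, -0.705, -0.018]
contact_force: [0.9, 1.7, -0.1]
gripper_width: 0.499
```

Request:
{"fn": "carry_out", "kwargs": {
  "deltas": [
    [[-5,-0.5,0],0],
    [[-10,-1,0],0],
    [[-10,-1,0],0]
  ]
}}

```text
t: 33.4
eef_pos: [0.3966, -0.0994, 0.2288]
tool_rot: [-0.002, 0.711, -0.703, -0.018]
contact_force: [0.9, -0.7, -0.1]
gripper_width: 0.503
```

```bash
python3 - <<'E'
from h import *
s=read_camera('side');t=read_camera('top')
W=np.zeros((500,800,3),np.uint8)
W[:480,:400]=cv2.resize(s[140:200,335:385],(400,480),interpolation=2);W[:360,410:800]=cv2.resize(t[178:238,367:432],(390,360),interpolation=2)
cv2.imwrite('pics/a6.png',W[:,:,::-1])
rows([[.41,-.27,.15]])
for q in([.3855,-.3406,.082],[.4325,-.34,.056],[.48,-.3385,.094]): print(proj('top',q),proj('side',q))
E
```

```text
pos [ 0.3962 -0.1028  0.2285] yaw -89.66 tilt [-0.023  0.026 -0.999] F [-0.9  0.5 -0.1] t 33.5 w 0.504
[[[4.23,-0.36,1.84],0.0],[[8.46,-0.73,3.69],0.0],[[12.7,-1.09,5.53],0.0],[[16.93,-1.45,7.37],0.0]]
[230.85474113 402.15589173] [171.59408213 382.61664056]
[218.04780399 401.12883082] [174.41702732 371.52739286]
[204.7283041  402.31884678] [163.83344767 361.56135007]
```

View pics/a6.png

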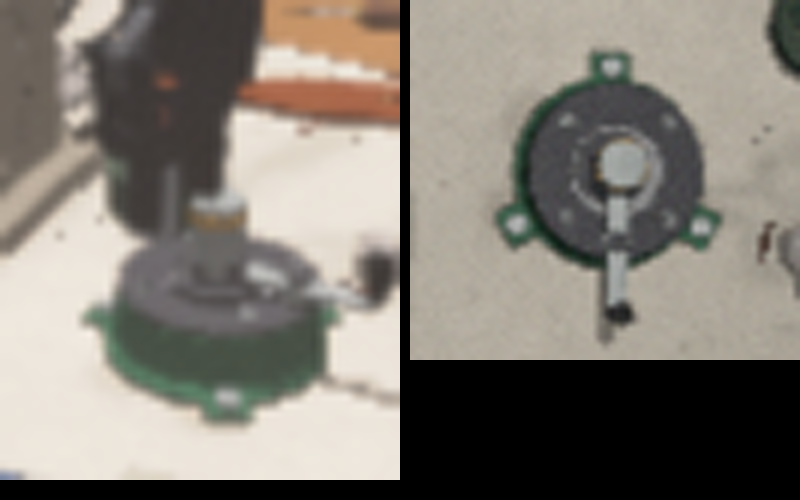

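The latch points straight across the collar, with its knob at top (230,402) and its arm at the centre. The stake stands upright in the ring, and the gripper is clear.

```bash
python3 -c "
from station import bot
print(bot.hand_in())"
```

```text
the job is handed in; nothing more can be done
None
```

The flat-topped stake is in the green socket with its collar down, and the latch is swung across it. I handed the job in at about 33.5 s of the 72 s allowed; no verdict came back.

- **Finding the bore:** My sliding spiral did not find it, because friction made the stem lag behind the arm. It also pushed the press up to about 22 N, more than "gently" but under the 30 N limit. I switched to separate light touches, about 8–17 N, in a ring round the plate. The stem dropped in at about (0.481, -0.338).
- **Stake seated:** The tool stopped at z = 0.080, about 23 mm below the face contact. That is 1 mm short of the full 24 mm, which fits the roughly 1° tilt the tool had picked up. After release, the stake's flat top was within 1 pixel of where a fully seated collar would put it.
- **Latch across:** I pinched the knob and turned it until it met a firm stop at about 13–16 N. The last picture shows the arm pointing at the middle of the socket and over the collar, with the knob pointing away.
- **Rest of the scene:** I saw the domed stake still in its block after I lifted the other one out. Nothing else looked disturbed in the pictures I took. The last picture covered only the socket area, so I did not recheck the block at the end.

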